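# Dip the used-fixative tank and hold the gauge rod level for reading

## Task

Check how full the used-fixative tank is: flip open the hinged cap of its slanting dip tube, take the gauge rod from its drip tray and slide it down the tube, without forcing it, until its collar stops on the tube's rim. Draw the rod right out again and hold it low over the drip tray but well clear of it, steady and level, with the graduated face up so that the wet mark does not run and can be read. Finish while still holding the rod there; leave the jars and the dish standing where they are.

Things in the scene. Friction and masses are not known exactly. Their poses are not given: they have to be found in the camera images.
- tank: Closed stainless tank, fixed, 95 mm high; black screw cap on its lid (to 117 mm). Origin on the worktop straight below the centre of the dip tube's mouth; x horizontal, into the tank, away from the robot; z up. It fills x from 45 to 180 mm and y from -130 to +70 mm; carry handles stand out 20 mm from both y sides. Wall cupboards hang from z = 0.64 m up, x > 0.61 m.
- dip_tube: Slanting steel guide tube fixed in the tank's front, its bore sloping down into the tank at 40 deg below level, mouth toward the robot. Origin: centre of the rim, 108 mm above the worktop. z points out along the bore (the rod goes in along -z), x up the slope of the mouth, y horizontal. Rim 33 mm outside; funnel 27 mm wide, narrowing over 24 mm to a 15 mm bore, clear for more than the rod's length.
- tube_cap (a joint): Hinge (rad) of the flat cap over the mouth: 37 mm disc, 4 mm thick, 22 mm wide thumb tab on the upper side. 0 = shut, grows on opening, stops at 3.0. Hinge line along the tube's y at the lower lip (dip_tube x = -23 mm, z = 0). 25 g, no spring or catch: falls shut below about 0.7 (cap upright), past that it falls over toward the robot and hangs open below the mouth.
- cap_tab (a point): Free end of the cap's thumb tab, 68 mm from the hinge. Shut, it lies 45 mm up the slope from the mouth's centre: 34 mm higher and 29 mm farther in, with about 45 mm of free space between it and the tank's lid below. A fingertip lowered just behind it, to 15 mm below it, and drawn level toward the robot by 75 mm flips the cap.
- gauge_rod: Loose steel rod, about 80 g. Origin on its axis at the collar's stop face; x to the tip, z out of the graduated face (fine lines). Bar 9 mm wide (y), 6 thick (z) to the tip at x = 115 mm; collar 36 mm across, x -6 to 0; black flat-sided handle 13 mm wide (y), 22 high (z), x -99 to -21. Starts level in the tray's notches, face up, axis 45 mm high, tip away from the robot, handle overhanging.
- rod_tip (a point): Tip of the gauge rod, 115 mm from the stop face.
- rod_grip (a point): Middle of the rod's handle, on the axis, 60 mm behind the stop face.
- drip_tray: Shallow steel drip tray, fixed, 142 mm long, 80 mm wide, 12 mm high, with two upright notched brackets, 54 mm high, that carry the rod. Origin on the worktop on the tray's middle line, straight below the middle of the lying rod's handle; x along the tray, away from the robot, z up. The tray fills x from 61 to 203 mm, y from -40 to +40 mm. Notches 12 mm wide and deep.
- tray_middle (a point): Centre of the drip tray's floor, at tray x = 132 mm, 3 mm above the worktop.
- specimen_cup: White-lidded specimen jar, 58 mm in diameter, 75 mm high, origin under its centre; to be left alone.
- petri_dish: Round clear dish, 62 mm in diameter, 15 mm high, origin under its centre; to be left alone.
- fix_jar: White-lidded jar, 62 mm in diameter, 104 mm high, origin under its centre; to be left alone.

How it is judged:
On the way, in this order (a step that is already met when the one before it is completed fails the run):
1. the dip tube's cap hangs open (value of joint tube_cap above 2 rad), for 0.2 s.
2. the rod is in the tube with its collar stopped on the rim (distance between gauge_rod and dip_tube below 0.008 m and z of gauge_rod in the frame of dip_tube below 0.0035 m and z of rod_tip in the frame of dip_tube below -0.105 m and angle between the x axis of gauge_rod and the z axis of dip_tube, either way round below 0.12 rad), for 0.1 s.
3. the rod is drawn right out of the tube (z of rod_tip in the frame of dip_tube above 0.01 m), for 0.1 s.
At the end, for the whole second after the job is handed in: The rod is held by the fingers alone, steady, level and graduated face up within 0.15 rad, tip and handle more than 75 mm (and less than 350 mm) above the worktop, its tip straight above the drip tray's area, touching neither tray nor tank (angle between gauge_rod's own z axis and vertical below 0.15 rad and height (world z) of rod_tip between 0.075 and 0.35 m and height (world z) of rod_grip above 0.075 m and x of rod_tip in the frame of drip_tray between 0.06 and 0.205 m and y of rod_tip in the frame of drip_tray between -0.042 and 0.042 m and contact force between gauge_rod and the fingers above 0.5 N and contact force between gauge_rod and drip_tray below 0.05 N and contact force between gauge_rod and tank below 0.05 N and linear speed of gauge_rod below 0.03 m/s and angular speed of gauge_rod below 0.2 rad/s); the arm keeps its last pose, push and grip.
It fails at once if a jar or the dish is shifted more than 20 mm (distance of any of specimen_cup, petri_dish, fix_jar from where it was at the start of the episode above 0.02 m).
It fails at once if the rod is forced against the tube or tank with more than 40 N (contact force between gauge_rod and tank above 40 N).
It also fails if it takes over 72 s, if anything falls off the work surface, if the arm or the gripper's body presses on something with over 40 N, if the wrist force passes 120 N, or if a joint passes its speed limit or range.

## Robot

A 6-joint arm with a two-finger parallel gripper is mounted at the origin on a cart in front of the work surface, level with it; the furniture and walls round the work are solid. World frame = base frame: x ahead of the robot, y to its left, z up, the work surface at z = 0. Lengths are in m, angles in rad, forces in N, time in s.
With the tool pointing down it reaches from about 0.35 to 0.85 m from the base axis. Payload 8.1 kg.
Tool frame: the origin (TCP) lies at the very end of the fingers, on their centre line; the grasp point (between the pads) lies 19 mm behind it; z points along the fingers, y is the line along which they close (so a half turn about z gives the same grasp; the last joint's range is limited). The gripper opens to 85 mm and grips with 20 to 120 N. Pads are 22 mm wide; open, the fingers measure 114 mm over their backs; the gripper's body (76 mm by 85 mm) begins 54 mm behind the grasp point. The pads swing forward as they close: fully open they stand 13 mm farther back than shut.
Start: joints at [1.19, 0.13, 1.488, -0, 1.523, -0.085], TCP at [0.175, 0.574, 0.231] pointing down, gripper open.
Joint ranges: [-2.96, 2.96], [-0.89, 2.26], [0.02, 2.5], [-1.34, 4.48], [0, 2.73], [-2.66, 2.66]. Speed limits (rad/s): [2.39, 2.39, 2.79, 3.14, 3.14, 3.14].

## Interface

Orientations are given as a unit quaternion [x, y, z, w].
In Python, from workcell import robot, eyes, workorder gives the robot as it stands.
- The arm moves only by the tool step_arm, never from a script. Its argument "increments" is a list that holds one entry, the list of rows, each a list of 7 numbers: the turn, a rotation vector about the world's x, y, z in degrees, then the shift along the world's x, y, z in m, then the opening, from -1 (shut) to 1 (fully open), so that 0 is half open. In form: [[[rx, ry, rz, x, y, z, grip], ...]]. A call has 1 to 5 rows; each row is the pose to reach, as a shift and turn from the pose commanded when the call began; what a row does not reach only later rows make up. A row lasts 1/10 s, in which the tool goes at most 50 mm and 8.59 degrees, less where a joint would pass 70% of its speed; a pose out of reach is approached as far as the arm can. A call with a gripper value outside its range is refused whole. The fingers move at their own pace and stop on an object; "newtons" is the grip in N (left out, the last holds). Time passes only in rows, so rows that repeat a pose let the fingers close. It gives the time, the measured TCP pose, the force, the opening and the grip force at its end, in the units of the state.
- robot.get_obs(): the state, without advancing time (a new reading comes with each control period).
- eyes.camera(name): name is "side" or "top"; returns (picture, depth): 420x560x3 uint8, red, green, blue; 420x560 float32, m along the optical axis (not along the pixel's ray), 0 where there is no reading.
- eyes.camera_params(name): a dict with "vertical_fov" (degrees; the focal length in pixels is half the picture's height over the tangent of half this angle, whatever the lens; pixels are square), "cx", "cy" (the principal point, pixels), "distortion" ([k1, k2, p1, p2, k3] as OpenCV has them; the pictures are not rectified), "origin" and "rotation" of the camera in the world. Camera axes: x right, y down, z forward; pixel columns grow to the right and rows downward; lengths in m; the calibration is good to about 2 mm. A picture is of the moment at which its call begins. camera_params takes no time and is no camera call.
- workorder.sign_off(): hands the job in; it is judged then, once.
The state is a dict: "t": time; "joint_pos": joint angles; "joint_velocities": joint speeds; "joint_torque": joint torques, N m; "tcp_pos": TCP position; "orientation": TCP orientation; "contact_force": force on the tool from outside, world axes, zero at the start; "moment": the same for the moment, N m; "gripper_width": finger opening in m; "gripper_force": force on a finger pad.
Only numpy, scipy, OpenCV 4.12 (cv2) and the standard library are available. Lean on these libraries where they do the work, as an engineer would, in place of code of your own. Each camera call takes 0.05 s, during which the arm holds its last target. There are 200 camera calls.

## Working session

There is one attempt and no reset: what is moved stays moved. The work goes in short steps, Python scripts to look and compute and a tool call to move; the robot and the scene stay as the last step left them, time stands still between calls to the robot, and variables do not carry over. Pictures are saved under pics/ and viewed, at most 10 in all, crops included, and the job is handed in when it is done.

Besides the shell and the picture viewer there is one more tool, called after "Request:" as a command line: name --argument value ..., lists and objects as JSON in quotes. step_arm: Moves the arm, as the interface text tells. Its arguments: {"type":"object","properties":{"increments":{"type":"array","items":{"type":"array","items":{"type":"array","items":{"type":"number"}}}},"newtons":{"type":"number"}},"required":["increments"]}

```bash
mkdir -p pics; cat > h.py <<'E'
import numpy as np,cv2
from workcell import robot,eyes,workorder
def cam(n):
    p=eyes.camera_params(n);im,d=eyes.camera(n)
    f=210/np.tan(np.radians(p['vertical_fov'])/2)
    K=np.array([[f,0,p['cx']],[0,f,p['cy']],[0,0,1]]);D=np.array(p['distortion'],float)
    return im,d,K,D,np.array(p['origin'],float),np.array(p['rotation'],float).reshape(3,3)
def ray(c,uv):
    u=cv2.undistortPoints(np.array(uv,float).reshape(-1,1,2),c[2],c[3]).reshape(-1,2)
    return np.c_[u,np.ones(len(u))]@c[5].T
def plane(c,uv,z):
    r=ray(c,uv);return c[4]+r*((z-c[4][2])/r[:,2])[:,None]
def cloud(c):
    g=np.stack(np.meshgrid(np.arange(560),np.arange(420)),-1).reshape(-1,2)
    return (c[4]+ray(c,g)*c[1].reshape(-1,1)).reshape(420,560,3)
def proj(c,P):
    R=c[5].T;return cv2.projectPoints(np.array(P,float).reshape(-1,1,3),cv2.Rodrigues(R)[0],-R@c[4],c[2],c[3])[0].reshape(-1,2)
E
python3 - <<'E'
from h import *
for n in('top','side'):
    c=cam(n);np.savez(n+'0.npz',im=c[0],d=c[1]);cv2.imwrite(f'pics/{n}0.png',c[0][:,:,::-1]);print(n,c[4],c[5].round(3).tolist(),c[2][0,0],c[3])
print(robot.get_obs())
E
```

```text
Traceback (most recent call last):
  File "h.py", line 7, in cam
    return im,d,K,D,np.array(p['origin'],float),np.array(p['rotation'],float).reshape(3,3)
                                                ~~~~~~~~~~~~~~~~~~~~~~~~~~~~~~~~~~~~~^^^^^
ValueError: cannot reshape array of size 4 into shape (3,3)
```

```bash
sed -i "s/np.array(p\['rotation'\],float).reshape(3,3)/Rotation.from_quat(p['rotation']).as_matrix()/; 1a from scipy.spatial.transform import Rotation" h.py
python3 - <<'E'
from h import *
for n in('top','side'):
    c=cam(n);np.savez(n+'0.npz',im=c[0],d=c[1]);cv2.imwrite(f'pics/{n}0.png',c[0][:,:,::-1]);print(n,c[4],c[5].round(3).tolist(),c[2][0,0],c[3])
print(robot.get_obs())
E
```

```text
top [ 0.37224542 -0.10674887  1.37979   ] [[-0.026, -0.988, 0.152], [-1.0, 0.024, -0.019], [0.015, -0.153, -0.988]] 468.228471165815 [-0.05417184  0.          0.          0.          0.        ]
side [ 0.41745273 -1.02165862  0.76560555] [[0.99, -0.074, 0.116], [-0.137, -0.593, 0.794], [0.011, -0.802, -0.597]] 467.80281300712244 [-0.15982083  0.          0.          0.          0.        ]
{'t': 0.15, 'joint_pos': array([ 1.18958328e+00,  1.31020752e-01,  1.48904928e+00, -2.79524726e-05,
        1.52300526e+00, -8.53937498e-02]), 'joint_velocities': array([ 0.0011327 , -0.00171134, -0.00530449,  0.00023074, -0.00088365,
        0.00063742]), 'joint_torque': array([ 3.40266715e-04, -5.70055926e+01, -5.01165354e+01, -1.31484380e-04,
        9.47638851e-03, -4.75387463e-07]), 'tcp_pos': array([0.17473628, 0.57353681, 0.23045459]), 'orientation': array([ 1.47370215e-01,  9.89081124e-01, -7.24460389e-04, -1.57805426e-04]), 'contact_force': array([-0.76725143,  0.50893269, -0.10585234]), 'moment': array([ 0.0119402 , -0.03051914, -0.02050691]), 'gripper_force': 0.0, 'gripper_width': 0.08548809550891426}
```

View pics/top0.png

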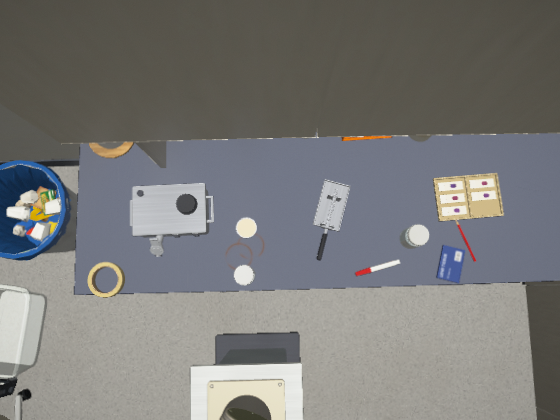

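View pics/side0.png

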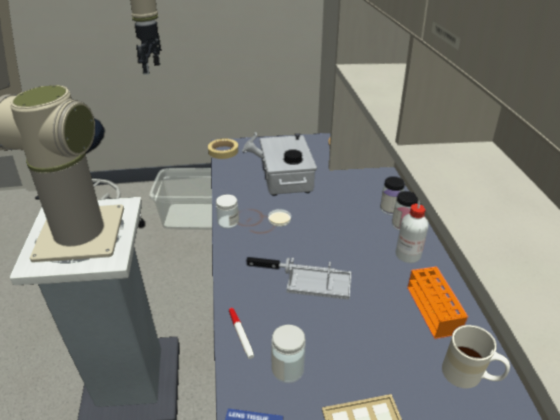

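The top view shows the tank at left (lid around (170,210), tube and cap at (157,245)). The rod's handle is at (322,247), its tip near (335,190), and the tray is at (332,205). The jars are at (246,228), (244,275) and (417,236). Next I'll measure them.

```bash
python3 - <<'E'
from h import *
t=cam('top');s=cam('side')
a=cv2.resize(t[0][170:270,115:225],None,fx=4,fy=4,interpolation=cv2.INTER_CUBIC)
b=cv2.resize(t[0][170:270,295:375],None,fx=4,fy=4,interpolation=cv2.INTER_CUBIC)
e=cv2.resize(s[0][120:200,220:340],None,fx=3,fy=2.4*1.25,interpolation=cv2.INTER_CUBIC)
f=cv2.resize(s[0][235:315,235:365],None,fx=3,fy=3,interpolation=cv2.INTER_CUBIC)[:, :390]
top=np.hstack([a,b]);bot=np.hstack([e,f]);w=max(top.shape[1],bot.shape[1])
P=lambda x:np.pad(x,((0,0),(0,w-x.shape[1]),(0,0)))
o=np.vstack([P(top),P(bot)]);o=cv2.resize(o,(w,min(600,o.shape[0])));print(o.shape)
cv2.imwrite('pics/crop.png',o[:,:,::-1])
C=cloud(t);z=C[:,:,2]
lid=(abs(z-.095)<.006);lid[:,:120]=0;lid[:,225:]=0;lid[:170]=0;lid[270:]=0
n,l,st,ce=cv2.connectedComponentsWithStats(lid.astype(np.uint8))
k=1+np.argmax(st[1:,4]);p=C[l==k];print('lid',len(p),np.median(p[:,2]),st[k],cv2.minAreaRect(p[:,:2].astype(np.float32)))
# pixel contour rect by ray to z=.095
q=np.argwhere(l==k)[:,::-1];P3=plane(t,q,.095);r=cv2.minAreaRect(P3[:,:2].astype(np.float32));print(r,cv2.boxPoints(r))
tube=(z>.03)&(z<.2);tube[:234]=0;tube[270:]=0;tube[:,:140]=0;tube[:,175:]=0
for v,u in np.argwhere(tube)[::2]:print((u,v),C[v,u].round(3),end=' ')
print()
g=t[0].max(2);h=(g<45);h[:,:310]=0;h[:,335:]=0;h[:230]=0;h[265:]=0
n,l,st,ce=cv2.connectedComponentsWithStats(h.astype(np.uint8));k=1+np.argmax(st[1:,4])
q=np.argwhere(l==k)[:,::-1];P3=plane(t,q,.056);r=cv2.minAreaRect(P3[:,:2].astype(np.float32));print('handle top',len(q),st[k],r,cv2.boxPoints(r),C[l==k][:,2].round(3)[::5])
# tray
m=(t[0].min(2)>95);m[:,:308]=0;m[:,355:]=0;m[:175]=0;m[235:]=0
n,l,st,ce=cv2.connectedComponentsWithStats(m.astype(np.uint8));k=1+np.argmax(st[1:,4]);q=np.argwhere(l==k)[:,::-1]
r=cv2.minAreaRect(plane(t,q,.012)[:,:2].astype(np.float32));print('tray',st[k],r,cv2.boxPoints(r))
h=(s[0].max(2)<50);h[:,:240]=0;h[:,290:]=0;h[:250]=0;h[280:]=0
n,l,st,ce=cv2.connectedComponentsWithStats(h.astype(np.uint8));k=1+np.argmax(st[1:,4]);q=np.argwhere(l==k)[:,::-1]
r=cv2.minAreaRect(plane(s,q,.045)[:,:2].astype(np.float32));print('side handle',st[k],r)
# jars
for u,v,hh in((246,228,0),(244,275,0),(417,236,0)):print('jar',C[v,u].round(3))
E
```

```text
(600, 760, 3)
lid 3161 0.09395984629192311 [ 133  183   74   53 3161] ((0.5887929797172546, 0.19818222522735596), (0.1423211544752121, 0.2033223956823349), 1.5120079517364502)
((0.5880886316299438, 0.1970038115978241), (0.14101092517375946, 0.20222653448581696), 1.3822299242019653) [[0.5151646  0.29638693]
 [0.5200428  0.09421922]
 [0.66101265 0.0976207 ]
 [0.6561345  0.29978842]]
(np.int64(140), np.int64(234)) [0.52  0.278 0.092] (np.int64(142), np.int64(234)) [0.52  0.272 0.093] (np.int64(144), np.int64(234)) [0.52  0.267 0.092] (np.int64(146), np.int64(234)) [0.52  0.262 0.088] (np.int64(148), np.int64(234)) [0.519 0.255 0.094] (np.int64(150), np.int64(234)) [0.519 0.251 0.091] (np.int64(152), np.int64(234)) [0.519 0.244 0.094] (np.int64(154), np.int64(234)) [0.519 0.24  0.089] (np.int64(156), np.int64(234)) [0.519 0.234 0.088] (np.int64(158), np.int64(234)) [0.519 0.228 0.093] (np.int64(160), np.int64(234)) [0.519 0.223 0.091] (np.int64(162), np.int64(234)) [0.519 0.217 0.091] (np.int64(164), np.int64(234)) [0.518 0.211 0.093] (np.int64(166), np.int64(234)) [0.519 0.208 0.083] (n
[... 7580 characters left out ...]
458 0.223 0.087] 
handle top 1 [317 256   1   1   1] ((0.4494291841983795, -0.21225745975971222), (0.0, 0.0), 0.0) [[ 0.44942918 -0.21225746]
 [ 0.44942918 -0.21225746]
 [ 0.44942918 -0.21225746]
 [ 0.44942918 -0.21225746]] [0.054]
tray [ 308  175   47   60 2779] ((0.6043865084648132, -0.26370906829833984), (0.1383606493473053, 0.1791442185640335), 88.09475708007812) [[ 0.5125639  -0.32987317]
 [ 0.6916091  -0.3358291 ]
 [ 0.69620913 -0.19754496]
 [ 0.51716393 -0.19158903]]
side handle [247 258  32  11 219] ((0.4764692783355713, -0.22467471659183502), (0.02534833364188671, 0.07526575773954391), 73.5029067993164)
jar [ 0.539 -0.01   0.015]
jar [ 0.401 -0.007  0.073]
jar [ 0.494 -0.487  0.103]
```

View pics/crop.png

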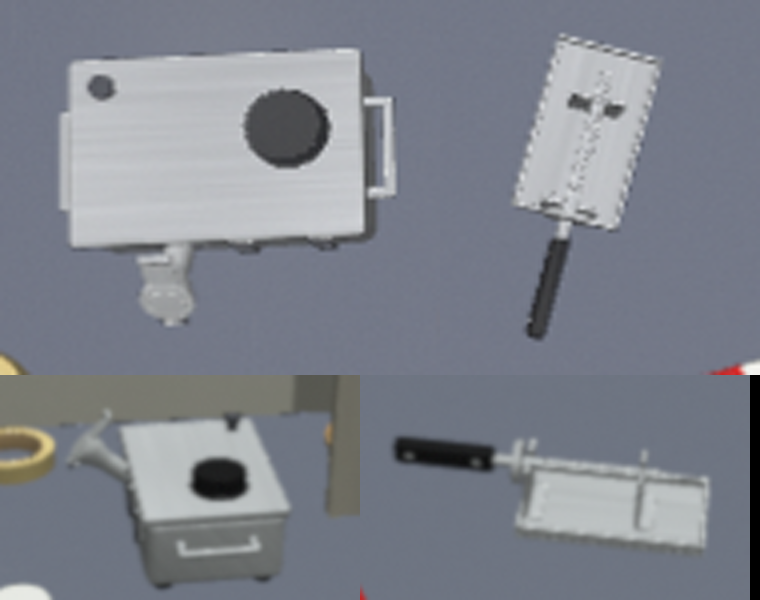

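Request:
step_arm --increments '[[[0,0,4,0.035,-0.035,0,-1],[0,0,8,0.07,-0.07,0,-1],[0,0,12,0.105,-0.105,0,-1],[0,0,16,0.14,-0.14,0,-1],[0,0,18.3,0.175,-0.175,0,-1]]]' --newtons 40

```text
t: 0.75
tcp_pos: [0.3509, 0.3974, 0.2314]
orientation: [-0.013, 1.0, 0.0, 0.0]
contact_force: [1.3, 0.7, -0.4]
gripper_width: 0.0121
gripper_force: 0.0
```

Request:
step_arm --increments '[[[0,0,0,0.035,-0.035,0,-1],[0,0,0,0.07,-0.07,0,-1],[0,0,0,0.105,-0.105,0,-1],[0,0,0,0.14,-0.14,0,-1],[0,0,0,0.175,-0.172,0,-1]]]'

```text
t: 1.25
tcp_pos: [0.5261, 0.225, 0.2314]
orientation: [-0.012, 1.0, 0.0, 0.0]
contact_force: [0.2, 0.5, 0.2]
gripper_width: -0.0
gripper_force: 0.0
```

```bash
python3 - <<'E'
from h import *
t=cam('top');s=cam('side');o=robot.get_obs();print(o['t'],o['tcp_pos'],o['orientation'],o['gripper_width'])
C=cloud(t);g=t[0].astype(int).max(2)
def comp(m,u0,u1,v0,v1,k=None):
    M=np.zeros(m.shape,np.uint8);M[v0:v1,u0:u1]=m[v0:v1,u0:u1]
    n,l,st,ce=cv2.connectedComponentsWithStats(M);k=1+np.argmax(st[1:,4]);return np.argwhere(l==k)[:,::-1],st[k]
def line(P):
    m=P.mean(0);w,v=np.linalg.eigh(np.cov((P-m).T));d=v[:,-1]*np.sign(v[0,-1]);x=(P-m)@d;y=(P-m)@[-d[1],d[0]]
    return m.round(4),np.degrees(np.arctan2(d[1],d[0])).round(2),'mid',(m+d*(x.max()+x.min())/2).round(4),'len',np.ptp(x).round(4),np.ptp(y).round(4)
print('g',g[225:262:3,312:330])
for th in(60,75):
    q,st=comp(g<th,310,335,228,265);print('top handle',th,st,line(plane(t,q,.054)[:,:2]))
gs=s[0].max(2)
q,st=comp(gs<60,240,290,250,280);print('side handle',st,line(plane(s,q,.05)[:,:2]))
for th in(125,140):
    q,st=comp(t[0].min(2)>th,300,365,170,240);print('tray',th,st,cv2.minAreaRect(plane(t,q,.012)[:,:2].astype(np.float32)))
print('bg',t[0][180,380],t[0][200,330])
cap=plane(t,[(150,241)],.1)
E
```

```text
1.35 [0.52823225 0.22233661 0.23091862] [-9.02192260e-03  9.99958810e-01 -8.72989396e-04  4.69585202e-04] 0.0001146987768742073
g [[136 134 124 122 122 155 180 187 127 112 142 153 148 153 205 204 192 174]
 [136 136 136 136 136 135 135 136 136 134 119  97  98 126 119 113 121 164]
 [136 137 136 136 138 136 136 136 136 137 137 135 150 201 187 143 136 136]
 [137 136 137 137 137 137 137 136 136 130  97  48  62  55  58  94 134 136]
 [136 137 136 136 136 135 136 135 132 110  67  60  60  52  79 134 137 137]
 [136 136 135 135 136 135 136 136 123  53  57  66  59  68 116 135 136 136]
 [136 137 136 135 136 136 136 122  53  55  64  61  68 114 135 136 135 136]
 [136 135 135 135 136 135 129  94  51  65  65  57  89 136 136 136 136 136]
 [136 135 135 137 137 130  98  45  63  66  63  86 135 135 135 135 136 136]
 [136 137 137 135 135 120  54  59  66  65  69 116 137 137 136 136 137 136]
 [136 136 134 135 136 123  55  67  66  69 113 137 135 134 135 136 135 136]
 [136 134 135 130 100  49  63  65  62  87 136 134 135 136 136 137 135 135]
 [136 136 136 136 136 137 135 136 135 136 137 136 136 136 136 136 135 136]]
top handle 60 [317 238   6  22  32] (array([ 0.4712, -0.2201]), np.float64(-14.31), 'mid', array([ 0.4711, -0.2201]), 'len', np.float64(0.0608), np.float64(0.0076))
top handle 75 [317 234  10  26 115] (array([ 0.4767, -0.2257]), np.float64(-16.19), 'mid', array([ 0.4764, -0.2256]), 'len', np.float64(0.0754), np.float64(0.0118))
side handle [247 258  32  11 244] (array([ 0.4764, -0.2298]), np.float64(-18.27), 'mid', array([ 0.4761, -0.2297]), 'len', np.float64(0.0767), np.float64(0.0276))
tray 125 [ 313  179   38   52 1251] ((0.6041144132614136, -0.26378798484802246), (0.08277416229248047, 0.14286215603351593), 73.41326141357422)
tray 140 [ 313  179   37   52 1190] ((0.6036129593849182, -0.26372790336608887), (0.08120954036712646, 0.1416529268026352), 73.57530975341797)
bg [115 120 135] [192 195 198]
```

Request:
step_arm --increments '[[[0,0,0,0,0,-0.02,-1],[0,0,0,0,0,-0.045,-1],[0,0,0,0,0,-0.07,-1],[0,0,0,0,0,-0.09,-1],[0,0,0,0,0,-0.102,-1]]]'

```text
t: 1.85
tcp_pos: [0.5235, 0.2269, 0.1271]
orientation: [-0.012, 1.0, -0.0, -0.001]
contact_force: [-0.4, 0.7, -0.2]
gripper_width: 0.0002
gripper_force: 0.0
```

Request:
step_arm --increments '[[[0,0,0,0,0,-0.002,-1],[0,0,0,0,0,-0.002,-1]]]'

```text
t: 2.05
tcp_pos: [0.5249, 0.2272, 0.1276]
orientation: [-0.012, 1.0, 0.0, 0.0]
contact_force: [-0.2, -0.0, 0.1]
gripper_width: 0.0001
gripper_force: 0.0
```

Request:
step_arm --increments '[[[0,0,0,-0.015,0,0,-1],[0,0,0,-0.03,0,0,-1],[0,0,0,-0.05,0,0,-1],[0,0,0,-0.07,0,0,-1],[0,0,0,-0.09,0,0,-1]]]'

```text
t: 2.55
tcp_pos: [0.4353, 0.2274, 0.1292]
orientation: [-0.012, 1.0, 0.001, 0.001]
contact_force: [0.3, 0.9, 0.8]
gripper_width: -0.0002
gripper_force: 0.0
```

Request:
step_arm --increments '[[[0,0,0,0,0,0,-1],[0,0,0,0,0,0.0,-1],[0,0,0,-0.01,0,0.03,-1],[0,0,0,-0.03,0,0.07,-1],[0,0,0,-0.06,0,0.11,-1]]]'

```text
t: 3.05
tcp_pos: [0.3755, 0.2267, 0.2391]
orientation: [-0.011, 1.0, -0.0, 0.0]
contact_force: [1.1, -0.0, 0.7]
gripper_width: 0.0001
gripper_force: 0.0
```

```bash
python3 - <<'E'
from h import *
t=cam('top');s=cam('side');o=robot.get_obs();print(o['t'],o['tcp_pos'],o['orientation'])
a=cv2.resize(t[0][180:270,115:215],None,fx=4,fy=4,interpolation=cv2.INTER_CUBIC)
e=cv2.resize(s[0][125:190,215:295],None,fx=5,fy=5.54,interpolation=cv2.INTER_CUBIC)[:360]
cv2.imwrite('pics/cap.png',np.hstack([a[:360],e[:360]])[:,:,::-1])
E
```

```text
3.15 [0.3767737  0.22862615 0.24523519] [-0.01212897  0.99990894  0.00258405  0.00532196]
```

View pics/cap.png

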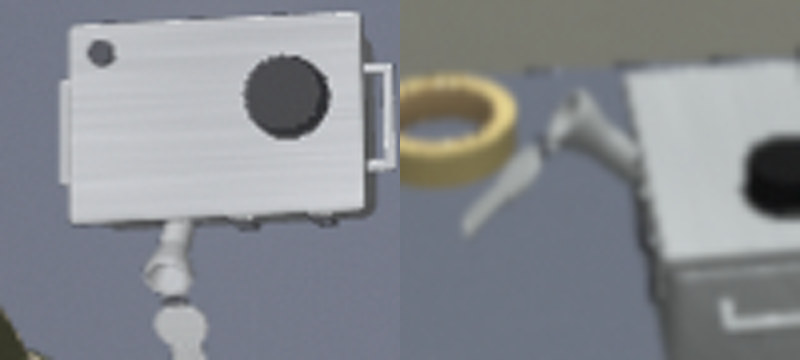

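The cap now hangs open toward the robot: its disc is at crop (180,325), and the funnel rim is visible at (168,278). Next I'll move over the rod handle, measuring the rim from the saved frames on the way.

Request:
step_arm --increments '[[[0,0,-3.5,0.01,-0.045,0,0],[0,0,-7,0.02,-0.09,0,0],[0,0,-10.5,0.03,-0.135,0,0],[0,0,-14,0.04,-0.18,0,0],[0,0,-17.7,0.05,-0.225,0,0]]]'

```text
t: 3.65
tcp_pos: [0.4259, -0.0003, 0.238]
orientation: [0.143, 0.99, -0.0, 0.001]
contact_force: [1.6, 0.7, -0.1]
gripper_width: 0.0425
gripper_force: 0.0
```

Request:
step_arm --increments '[[[0,0,0,0.01,-0.045,0,0],[0,0,0,0.02,-0.09,0,0],[0,0,0,0.03,-0.135,-0.01,0],[0,0,0,0.042,-0.18,-0.03,0],[0,0,0,0.052,-0.228,-0.05,0]]]'

```text
t: 4.15
tcp_pos: [0.4774, -0.2259, 0.1887]
orientation: [0.143, 0.99, -0.0, 0.001]
contact_force: [1.1, 0.5, -0.2]
gripper_width: 0.0424
gripper_force: 0.0
```

Request:
step_arm --increments '[[[0,0,0,0,0,-0.02,0],[0,0,0,0,0,-0.05,0],[0,0,0,0,0,-0.08,0],[0,0,0,0,0,-0.08,0]]]'

```text
t: 4.55
tcp_pos: [0.4736, -0.222, 0.1039]
orientation: [0.143, 0.99, 0.001, -0.004]
contact_force: [-0.6, 1.1, -0.1]
gripper_width: 0.0425
gripper_force: 0.0
```

```bash
python3 - <<'E'
from h import *
t=cam('top');s=cam('side');o=robot.get_obs();print(o['t'],o['tcp_pos'],o['orientation'])
psi=np.radians(1.38);X=np.array([np.cos(psi),np.sin(psi),0]);Y=np.array([-X[1],X[0],0]);Z=np.array([0,0,1.])
c4,s4=np.cos(np.radians(40)),np.sin(np.radians(40));tx=s4*X+c4*Z
th=np.linspace(0,2*np.pi,60)[:,None]
pics=[]
for c,y0,y1,x0,x1,f in((t,225,270,135,185,8),(s,125,175,220,280,8)):
    im=cv2.resize(c[0][y0:y1,x0:x1],None,fx=f,fy=f,interpolation=cv2.INTER_CUBIC)
    for oy,col in((.224,(255,0,0)),(.228,(0,255,0))):
        O=np.array([.475,oy,.108])
        for r in(.0165,):
            q=proj(c,O+r*np.cos(th)*tx+r*np.sin(th)*Y)
            cv2.polylines(im,[(((q-[x0,y0]+.5)*f).astype(int))],True,col,1)
    pics.append(im[:360])
cv2.imwrite('pics/rim.png',np.hstack([np.pad(p,((0,400-p.shape[0]),(0,0),(0,0))) for p in pics])[:,:800,::-1])
E
```

```text
4.65 [ 0.47625045 -0.22311565  0.10882912] [ 1.42312129e-01  9.89821712e-01  1.37812217e-04 -4.65394517e-04]
```

View pics/rim.png

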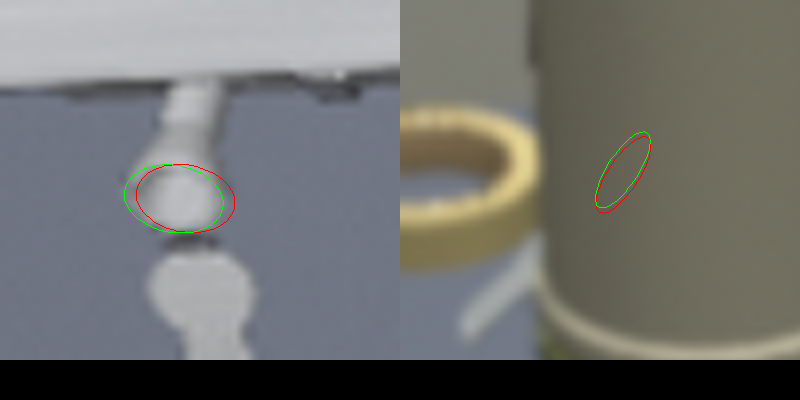

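Request:
step_arm --increments '[[[0,0,0,0,0,-0.02,0],[0,0,0,0,0,-0.04,0],[0,0,0,0,0,-0.06,0],[0,0,0,0,0,-0.078,0],[0,0,0,0,0,-0.078,0]]]'

```text
t: 5.15
tcp_pos: [0.4761, -0.2227, 0.0305]
orientation: [0.142, 0.99, 0.0, -0.0]
contact_force: [-0.5, 1.4, 0.6]
gripper_width: 0.0424
gripper_force: 0.0
```

Request:
step_arm --increments '[[[0,0,0,0,0,0,-1],[0,0,0,0,0,0,-1],[0,0,0,0,0,0,-1],[0,0,0,0,0,0,-1],[0,0,0,0,0,0,-1]]]' --newtons 50

```text
t: 5.65
tcp_pos: [0.4778, -0.2237, 0.0325]
orientation: [0.142, 0.99, -0.001, 0.002]
contact_force: [0.9, -0.4, 6.7]
gripper_width: 0.012
gripper_force: 53.6
```

Request:
step_arm --increments '[[[0,0,0,0,0,0.01,-1],[0,0,0,0,0,0.02,-1],[0,0,0,0,0,0.05,-1],[0,0,0,0,0,0.09,-1],[0,0,0,0,0,0.13,-1]]]'

```text
t: 6.15
tcp_pos: [0.4753, -0.2221, 0.162]
orientation: [0.142, 0.99, 0.0, -0.001]
contact_force: [0.5, -0.4, -0.1]
gripper_width: 0.012
gripper_force: 52.5
```

Request:
step_arm --increments '[[[0,0,0,0,0.01,0.03,-1],[0,0,2,-0.005,0.04,0.06,-1],[0,0,4,-0.02,0.08,0.09,-1],[0,0,6,-0.035,0.12,0.1,-1],[0,0,8,-0.05,0.16,0.1,-1]]]'

```text
t: 6.65
tcp_pos: [0.4262, -0.0615, 0.2639]
orientation: [0.072, 0.997, -0.0, 0.002]
contact_force: [0.2, 0.4, -0.1]
gripper_width: 0.0122
gripper_force: 52.7
```

Request:
step_arm --increments '[[[0,0,2,-0.015,0.04,0,-1],[0,0,4,-0.03,0.08,0,-1],[0,0,6,-0.045,0.12,0,-1],[0,0,8,-0.06,0.16,0,-1],[0,0,9.7,-0.075,0.2,0,-1]]]'

```text
t: 7.15
tcp_pos: [0.3498, 0.1386, 0.2613]
orientation: [-0.012, 1.0, 0.0, 0.0]
contact_force: [1.0, 0.3, -0.9]
gripper_width: 0.0118
gripper_force: 52.6
```

Request:
step_arm --increments '[[[0,0,0,-0.015,0.04,0,-1],[0,0,0,-0.028,0.07,0,-1],[0,0,0,-0.042,0.09,0,-1],[0,0,0,-0.042,0.09,0,-1]]]'

```text
t: 7.55
tcp_pos: [0.3072, 0.2292, 0.2611]
orientation: [-0.014, 1.0, 0.0, -0.0]
contact_force: [0.4, -0.3, -0.8]
gripper_width: 0.0118
gripper_force: 52.6
```

Request:
step_arm --increments '[[[-0.2,8,0,0,0,0,-1],[-0.4,16,0,0,0,0,-1],[-0.6,24,0,0,0,0,-1],[-0.8,32,0,0,0,0,-1],[-0.96,40,0,0,0,0,-1]]]'

```text
t: 8.05
tcp_pos: [0.3103, 0.2267, 0.2618]
orientation: [-0.011, 0.939, -0.003, -0.344]
contact_force: [-0.8, 0.1, -0.7]
gripper_width: 0.012
gripper_force: 52.6
```

Request:
step_arm --increments '[[[0,0,0,0,0,0,-1],[0,0,0,0,0,0,-1],[0,0,0,0,0,0,-1]]]'

```text
t: 8.35
tcp_pos: [0.3095, 0.2273, 0.2621]
orientation: [-0.011, 0.94, -0.004, -0.34]
contact_force: [-0.3, 0.9, -0.3]
gripper_width: 0.0118
gripper_force: 52.6
```

```bash
python3 - <<'E'
from h import *
t=cam('top');s=cam('side');o=robot.get_obs();print(o['t'],o['tcp_pos'],o['orientation'],o['joint_pos'])
R=Rotation.from_quat(o['orientation']).as_matrix();print(R.round(3))
a=cv2.resize(t[0][210:310,100:210],None,fx=4,fy=4,interpolation=cv2.INTER_CUBIC)
e=cv2.resize(s[0][100:180,200:290],None,fx=4,fy=5,interpolation=cv2.INTER_CUBIC)
cv2.imwrite('pics/pre.png',np.hstack([a,e])[:,:,::-1]);np.savez('pre.npz',t=t[0],s=s[0],td=t[1],sd=s[1])
E
```

```text
8.45 [0.30937306 0.22748975 0.26273493] [-0.01170799  0.94066665 -0.00348745 -0.3391121 ] [ 0.31871193  0.13280531  1.58189578  0.21566353  2.08700903 -1.23462553]
[[-0.77  -0.024 -0.638]
 [-0.02   1.    -0.015]
 [ 0.638  0.001 -0.77 ]]
```

View pics/pre.png

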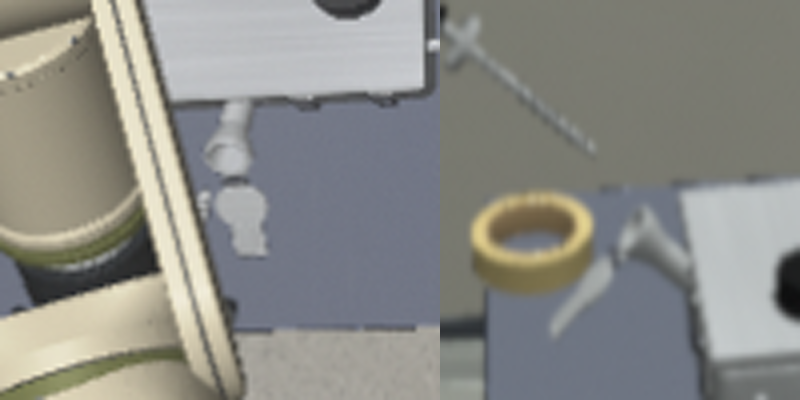

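```bash
cat > ov.py <<'E'
from h import *
import sys
t=cam('top');s=cam('side');o=robot.get_obs()
R=Rotation.from_quat(o['orientation']).as_matrix();tcp=o['tcp_pos'];print(o['t'],tcp,o['contact_force'])
psi=np.radians(1.38);X=np.array([np.cos(psi),np.sin(psi),0]);Y=np.array([-X[1],X[0],0]);Z=np.array([0,0,1.])
c4,s4=np.cos(np.radians(40)),np.sin(np.radians(40));tx=s4*X+c4*Z;tz=-c4*X+s4*Z
th=np.linspace(0,2*np.pi,60)[:,None]
d,off=float(sys.argv[2]),float(sys.argv[3])
g=tcp-R[:,2]*d;rx=-R[:,0];stop=g+rx*(.06+off);tip=stop+rx*.115
O=np.array([.475,.2275,.108])
f=lambda p:(np.array([(p-O)@tx,(p-O)@Y,(p-O)@tz])*1000).round(1)
print('tube frame mm: tip',f(tip),'stop',f(stop),'ang',np.degrees(np.arccos(-rx@tz)).round(2), 'rx lat',(rx@tx).round(3),(rx@Y).round(3))
print('px side tip,stop,O',proj(s,[tip,stop,O]).round(1).tolist())
print('px top tip,stop,O',proj(t,[tip,stop,O]).round(1).tolist())
pics=[]
for c,y0,x0,k in((t,225,130,7),(s,100,195,7)):
    im=cv2.resize(c[0][y0:y0+57,x0:x0+57],None,fx=k,fy=k,interpolation=cv2.INTER_CUBIC)
    for P,cl in((O+.0165*np.cos(th)*tx+.0165*np.sin(th)*Y,True),(np.array([g,tip]),False)):
        q=proj(c,P);cv2.polylines(im,[((q-[x0,y0]+.5)*k).astype(int)],cl,(0,255,0) if cl else (255,0,0),1)
    pics.append(im)
cv2.imwrite(f'pics/{sys.argv[1]}.png',np.hstack(pics)[:,:,::-1])
E
python3 ov.py pre2 .0135 0
python3 - <<'E'
from h import *
p=np.load('pre.npz');im=p['s'];print(im[131,228:246].astype(int).tolist())
b=im[:,:,2].astype(int);print(b[124:136,228:246]);print(b[100:118,198:214])
E
```

```text
8.55 [0.30924211 0.22751254 0.26246497] [ 0.08602666  1.121781   -2.13250048]
tube frame mm: tip [26.2  4.2 51.3] stop [ 25.6   4.1 166.3] ang 0.3 rx lat 0.005 0.001
px side tip,stop,O [[238.9, 129.6], [206.5, 108.3], [247.4, 145.8]]
px top tip,stop,O [[149.6, 256.6], [141.6, 291.4], [156.4, 249.4]]
[[120, 121, 111], [120, 121, 111], [120, 121, 111], [121, 122, 112], [121, 122, 112], [121, 122, 112], [121, 121, 112], [120, 120, 111], [117, 118, 109], [115, 116, 108], [113, 114, 107], [119, 120, 110], [120, 121, 111], [121, 122, 112], [121, 122, 112], [122, 122, 112], [121, 122, 112], [121, 121, 112]]
[[112 125 142 133 118 116 114 112 112 112 112 113 112 112 113 113 113 112]
 [102 106 122 131 127 133 121 114 113 113 112 112 112 113 113 113 113 113]
 [105  98 106 114 126 141 133 124 115 112 113 111 112 112 113 113 113 113]
 [110 108 107 102 106 121 131 129 117 120 115 112 112 112 113 113 112 113]
 [112 112 111 106  99 106 116 124 121 139 125 114 112 112 113 112 112 113]
 [112 111 112 111 108 108 107 113 119 144 135 117 112 112 112 112 112 112]
 [112 112 111 112 112 111 110 109 108 120 
[... 915 characters left out ...]
 155 146 126 115 113 112 113]
 [107 109 108 106 106 119 136 146 147 147 141 126 116 113 113 113]
 [111 112 112 112 117 126 133 136 136 139 145 142 127 117 113 113]
 [112 112 113 118 128 134 130 122 119 125 136 147 144 127 116 113]
 [112 111 113 120 131 128 113 103 103 108 115 129 137 131 123 120]
 [112 112 110 111 117 109  96  94 102 106 109 115 119 125 135 135]
 [113 113 108 103  99  93  92 101 109 111 111 111 108 112 125 134]
 [113 113 111 107 102 101 103 109 112 112 112 111 110 110 114 119]
 [113 112 112 111 110 110 111 111 112 112 112 112 112 112 111 108]
 [113 113 113 113 113 112 112 113 112 112 112 112 113 112 112 109]
 [114 113 113 113 113 112 113 113 113 112 112 112 113 112 113 113]]
```

View pics/pre2.png

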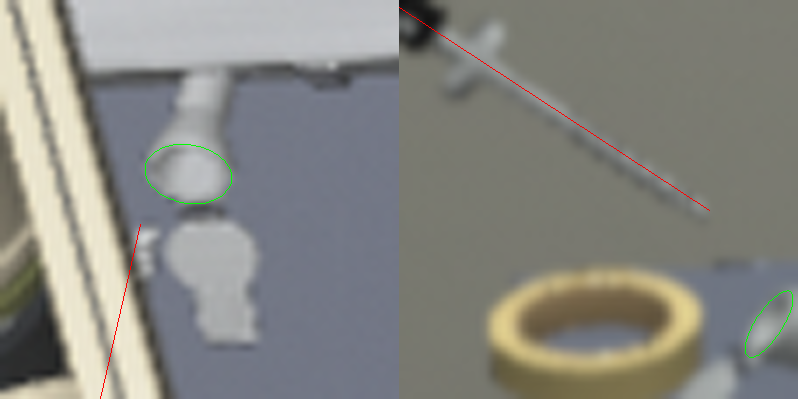

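Request:
step_arm --increments '[[[0,0,0,0.004,0,-0.012,-1],[0,0,0,0.008,0,-0.026,-1],[0,0,0,0.0138,-0.001,-0.0443,-1],[0,0,0,0.0138,-0.001,-0.0443,-1],[0,0,0,0.0138,-0.001,-0.0443,-1]]]'

```text
t: 9.05
tcp_pos: [0.3225, 0.226, 0.2154]
orientation: [-0.011, 0.939, -0.005, -0.343]
contact_force: [0.2, -0.5, -1.2]
gripper_width: 0.012
gripper_force: 52.6
```

```bash
python3 ov.py pre3 .012 0
```

```text
9.15 [0.32305849 0.22627181 0.21645805] [ 0.2711099   0.35870578 -0.87571424]
tube frame mm: tip [-2.7  2.3 11.1] stop [ -2.6   2.4 126.1] ang 0.05 rx lat -0.001 -0.001
px side tip,stop,O [[243.8, 144.2], [212.3, 123.6], [247.4, 145.8]]
px top tip,stop,O [[155.1, 253.1], [147.7, 286.0], [156.4, 249.4]]
```

View pics/pre3.png

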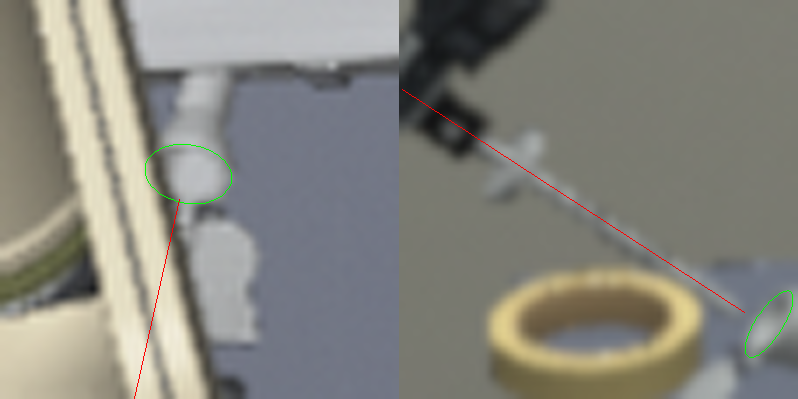

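Request:
step_arm --increments '[[[0,0,0,0.0013,0.0007,0.0015,-1],[0,0,0,0.008,0.001,-0.004,-1],[0,0,0,0.015,0.001,-0.01,-1],[0,0,0,0.022,0.0013,-0.016,-1],[0,0,0,0.0281,0.0013,-0.021,-1]]]'

```text
t: 9.65
tcp_pos: [0.3516, 0.2275, 0.1945]
orientation: [-0.011, 0.939, -0.004, -0.342]
contact_force: [-0.1, -0.3, -0.9]
gripper_width: 0.012
gripper_force: 52.6
```

Request:
step_arm --increments '[[[0,0,0,0.0038,0.0001,-0.0032,-1],[0,0,0,0.0077,0.0002,-0.0064,-1],[0,0,0,0.0115,0.0003,-0.0096,-1],[0,0,0,0.0115,0.0003,-0.0096,-1]]]'

```text
t: 10.05
tcp_pos: [0.3629, 0.2277, 0.1853]
orientation: [-0.011, 0.94, -0.004, -0.342]
contact_force: [0.5, -0.3, -0.5]
gripper_width: 0.0119
gripper_force: 52.7
```

```bash
python3 ov.py pre4 .012 0
```

```text
10.15 [0.36268852 0.22781316 0.18579759] [ 0.96210992 -0.79108342 -0.66938116]
tube frame mm: tip [ -0.6   2.9 -39. ] stop [-0.6  3.  76. ] ang 0.03 rx lat -0.0 -0.001
px side tip,stop,O [[257.3, 152.2], [226.7, 132.1], [247.4, 145.8]]
px top tip,stop,O [[157.7, 239.5], [150.7, 270.6], [156.4, 249.4]]
```

Request:
step_arm --increments '[[[0,0,0,0.0061,0.0001,-0.0051,-1],[0,0,0,0.0123,0.0003,-0.0103,-1],[0,0,0,0.0184,0.0004,-0.0154,-1],[0,0,0,0.0245,0.0006,-0.0206,-1],[0,0,0,0.0306,0.0007,-0.0257,-1]]]'

```text
t: 10.65
tcp_pos: [0.3937, 0.2284, 0.1595]
orientation: [-0.011, 0.94, -0.004, -0.342]
contact_force: [0.5, -1.8, 0.6]
gripper_width: 0.012
gripper_force: 52.9
```

Request:
step_arm --increments '[[[0,0,0,0.0061,0.0001,-0.0051,-1],[0,0,0,0.0123,0.0003,-0.0103,-1],[0,0,0,0.0184,0.0004,-0.0154,-1],[0,0,0,0.0214,0.0005,-0.018,-1],[0,0,0,0.0214,0.0005,-0.018,-1]]]'

```text
t: 11.15
tcp_pos: [0.4152, 0.2289, 0.1414]
orientation: [-0.011, 0.94, -0.004, -0.342]
contact_force: [2.7, -1.5, -0.2]
gripper_width: 0.012
gripper_force: 53.1
```

```bash
python3 ov.py pre5 .012 0
```

```text
11.25 [0.41487854 0.22898731 0.14191208] [ 1.52222202 -2.06024789 -0.50037619]
tube frame mm: tip [  -0.6    2.8 -107.2] stop [-0.6  2.9  7.8] ang 0.05 rx lat 0.0 -0.001
px side tip,stop,O [[274.4, 163.5], [245.1, 144.2], [247.4, 145.8]]
px top tip,stop,O [[161.4, 223.0], [154.9, 251.7], [156.4, 249.4]]
```

Request:
step_arm --increments '[[[0,0,0,0.0015,-0.0005,-0.0013,-1],[0,0,0,0.0031,-0.0005,-0.0026,-1],[0,0,0,0.0042,-0.0005,-0.0035,-1],[0,0,0,0.0042,-0.0005,-0.0035,-1]]]'

```text
t: 11.65
tcp_pos: [0.4188, 0.2286, 0.1385]
orientation: [-0.011, 0.94, -0.004, -0.342]
contact_force: [0.2, -0.4, -0.1]
gripper_width: 0.012
gripper_force: 52.9
```

Request:
step_arm --increments '[[[0,0,0,0.0008,0,-0.0006,-1],[0,0,0,0.0015,0,-0.0013,-1],[0,0,0,0.0015,0,-0.0013,-1]]]'

```text
t: 11.95
tcp_pos: [0.4203, 0.2286, 0.1372]
orientation: [-0.011, 0.94, -0.004, -0.342]
contact_force: [0.5, -0.9, 0.6]
gripper_width: 0.0118
gripper_force: 52.8
```

Request:
step_arm --increments '[[[0,0,0,0.0008,0,-0.0006,-1],[0,0,0,0.0008,0,-0.0006,-1],[0,0,0,0.0008,0,-0.0006,-1]]]'

```text
t: 12.25
tcp_pos: [0.4211, 0.2286, 0.1366]
orientation: [-0.011, 0.94, -0.004, -0.342]
contact_force: [0.5, -1.2, -0.5]
gripper_width: 0.0123
gripper_force: 52.8
```

Request:
step_arm --increments '[[[0,0,0,0.0008,0,-0.0006,-1],[0,0,0,0.0008,0,-0.0006,-1],[0,0,0,0.0008,0,-0.0006,-1]]]'

```text
t: 12.55
tcp_pos: [0.4214, 0.2285, 0.1364]
orientation: [-0.011, 0.939, -0.004, -0.343]
contact_force: [-5.9, -0.4, 4.5]
gripper_width: 0.0118
gripper_force: 52.9
```

Request:
step_arm --increments '[[[0,0,0,0,0,0,-1],[0,0,0,0,0,0,-1],[0,0,0,-0.0077,-0.0002,0.0064,-1],[0,0,0,-0.0192,-0.0005,0.0161,-1],[0,0,0,-0.0345,-0.0008,0.0289,-1]]]'

```text
t: 13.05
tcp_pos: [0.3871, 0.2277, 0.1647]
orientation: [-0.011, 0.94, -0.004, -0.342]
contact_force: [0.1, -0.5, -0.5]
gripper_width: 0.0117
gripper_force: 52.7
```

Request:
step_arm --increments '[[[0,0,0,-0.0153,-0.0004,0.0129,-1],[0,0,0,-0.0306,-0.0007,0.0257,-1],[0,0,0,-0.046,-0.0011,0.0386,-1],[0,0,0,-0.0613,-0.0014,0.0514,-1],[0,0,0,-0.0766,-0.0018,0.0643,-1]]]'

```text
t: 13.55
tcp_pos: [0.31, 0.2261, 0.2297]
orientation: [-0.011, 0.94, -0.004, -0.342]
contact_force: [-0.1, 0.5, 0.1]
gripper_width: 0.0121
gripper_force: 52.6
```

Request:
step_arm --increments '[[[0,0,0,-0.004,0,0.01,-1],[0,0,0,-0.004,0,0.03,-1],[0,0,0,-0.004,0,0.03,-1]]]'

```text
t: 13.85
tcp_pos: [0.3079, 0.2264, 0.2614]
orientation: [-0.011, 0.94, -0.003, -0.34]
contact_force: [0.4, 0.4, -1.5]
gripper_width: 0.0119
gripper_force: 52.6
```

```bash
python3 ov.py out .012 0
```

```text
13.95 [0.30733383 0.22609845 0.25901696] [ 0.04228248  0.0318386  -1.37817334]
tube frame mm: tip [20.2  2.6 50.5] stop [ 20.    2.6 165.5] ang 0.09 rx lat 0.001 -0.0
px side tip,stop,O [[237.9, 131.5], [205.6, 110.2], [247.4, 145.8]]
px top tip,stop,O [[150.8, 257.9], [142.8, 292.5], [156.4, 249.4]]
```

View pics/out.png

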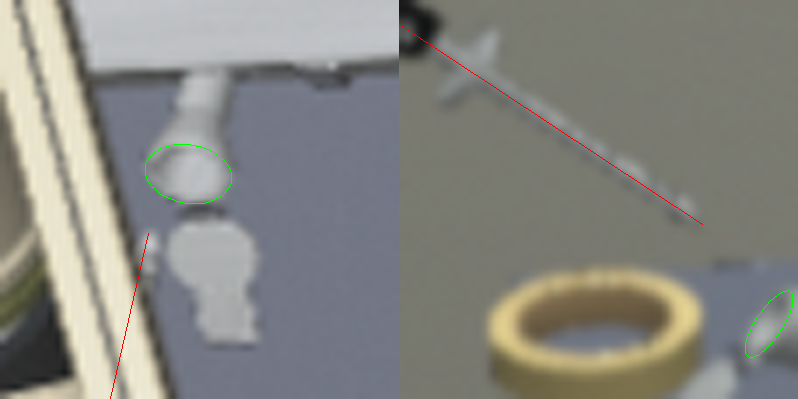

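Request:
step_arm --increments '[[[0.2,-8,0,0,0,0,-1],[0.4,-16,0,0,0,0,-1],[0.6,-24,0,0,0,0,-1],[0.8,-32,0,0,0,0,-1],[0.96,-40,0,0,0,0,-1]]]'

```text
t: 14.45
tcp_pos: [0.3074, 0.2259, 0.2588]
orientation: [-0.012, 1.0, 0.0, 0.003]
contact_force: [0.4, 0.2, -0.4]
gripper_width: 0.0119
gripper_force: 52.6
```

Request:
step_arm --increments '[[[0,0,-2,0.01,-0.03,0,-1],[0,0,-4,0.025,-0.07,0,-1],[0,0,-6,0.04,-0.11,0,-1],[0,0,-8,0.055,-0.15,0,-1],[0,0,-10,0.07,-0.19,0,-1]]]'

```text
t: 14.95
tcp_pos: [0.3768, 0.0343, 0.2582]
orientation: [0.076, 0.997, -0.0, -0.0]
contact_force: [1.0, 0.2, -0.5]
gripper_width: 0.0117
gripper_force: 52.5
```

Request:
step_arm --increments '[[[0,0,-2,0.015,-0.04,0,-1],[0,0,-4,0.03,-0.08,0,-1],[0,0,-6,0.045,-0.12,0,-1],[0,0,-7.7,0.06,-0.16,0,-1],[0,0,-7.7,0.075,-0.2,0,-1]]]'

```text
t: 15.45
tcp_pos: [0.4518, -0.166, 0.2577]
orientation: [0.143, 0.99, 0.0, -0.001]
contact_force: [0.5, 0.3, -1.2]
gripper_width: 0.0121
gripper_force: 52.5
```

Request:
step_arm --increments '[[[0,0,0,0.014,-0.035,0,-1],[0,0,0,0.024,-0.06,-0.03,-1],[0,0,0,0.024,-0.06,-0.07,-1],[0,0,0,0.024,-0.06,-0.11,-1],[0,0,0,0.024,-0.06,-0.145,-1]]]'

```text
t: 15.95
tcp_pos: [0.4743, -0.2238, 0.1103]
orientation: [0.142, 0.99, 0.001, -0.002]
contact_force: [0.7, -0.5, -0.8]
gripper_width: 0.0117
gripper_force: 52.6
```

Request:
step_arm --increments '[[[0,0,0,0,0,0,-1],[0,0,0,0,0,0,-1],[0,0,0,0,0,0,-1],[0,0,0,0,0,0,-1],[0,0,0,0,0,0,-1]]]'

```text
t: 16.45
tcp_pos: [0.477, -0.2247, 0.1163]
orientation: [0.142, 0.99, -0.001, 0.002]
contact_force: [1.0, 0.2, -1.2]
gripper_width: 0.0122
gripper_force: 52.5
```

```bash
python3 - <<'E'
from h import *
t=cam('top');s=cam('side');o=robot.get_obs();print(o['t'],o['tcp_pos'],o['orientation'],o['gripper_force'],o['joint_velocities'].round(3))
R=Rotation.from_quat(o['orientation']).as_matrix();g=o['tcp_pos']-R[:,2]*.012;tip=g-R[:,0]*.175
a=np.radians(-16.4);X=np.array([np.cos(a),np.sin(a)]);O=np.array([.604,-.2638])-.132*X
d=tip[:2]-O;print('tip tray',d@X,d@[-X[1],X[0]],tip[2])
a=cv2.resize(t[0][165:265,280:380],None,fx=4,fy=4,interpolation=cv2.INTER_CUBIC)
im=s[0].copy();q=proj(s,[g,tip]);print(q)
e=cv2.resize(im[210:310,235:335],None,fx=4,fy=4,interpolation=cv2.INTER_CUBIC)
cv2.polylines(e,[((q-[235,210]+.5)*4).astype(int)],False,(255,0,0),1)
cv2.imwrite('pics/end.png',np.hstack([a,e])[:,:,::-1])
E
```

```text
16.55 [ 0.47646872 -0.2243861   0.11551039] [ 1.42111288e-01  9.89850140e-01 -4.13472568e-04  9.54475414e-04] 52.53163397312164 [ 0.001  0.005  0.009  0.001 -0.003 -0.001]
tip tray 0.17350473860023155 0.0019925873825803178 0.12786160645893518
[[261.53319911 234.47063749]
 [341.75539843 242.46584213]]
```

View pics/end.png

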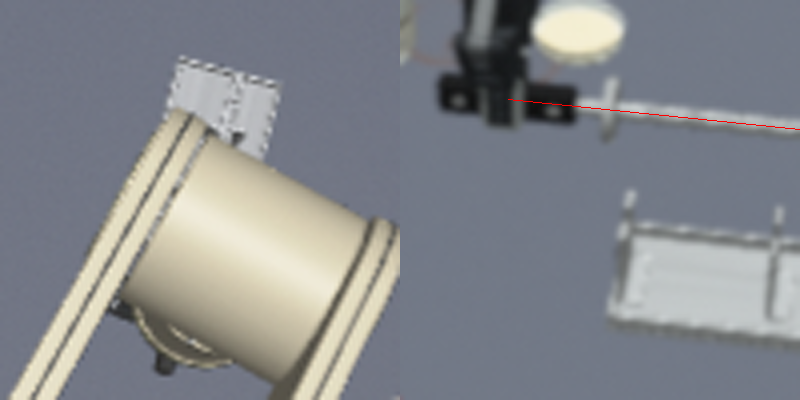

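The rod is level over the tray and in line with the prediction: its collar is at crop (610,110) and the brackets are well below it. I'll let it settle, then hand in.

Request:
step_arm --increments '[[[0,0,0,0,0,0,-1],[0,0,0,0,0,0,-1],[0,0,0,0,0,0,-1],[0,0,0,0,0,0,-1],[0,0,0,0,0,0,-1]]]'

```text
t: 17.05
tcp_pos: [0.4757, -0.224, 0.1142]
orientation: [0.142, 0.99, 0.0, -0.0]
contact_force: [0.0, 0.4, -0.5]
gripper_width: 0.0121
gripper_force: 52.5
```

```bash
python3 -c "
from h import *
print(workorder.sign_off())"
```

```text
the job is handed in; nothing more can be done
None
```

The job is handed in, with no verdict returned: I opened the cap, slid the rod in until it met about 7 N of resistance at the rim, drew it out, and am holding it level, face up, about 0.13 m above the worktop over the drip tray; I never steered near the jars and dish but did not re-measure them.

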